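# Turn out the stamps and bridge the drying station

## Task

Turn the tub of wooden stamps over onto the middle of the ware board, mouth flat down between the two bricks with all its stamps under it, then lift it straight up so that the stamps stay there in a heap, and never let a stamp fall from a height. Stand the empty tub mouth down on the bare bench beside the board, add the stamps that had spilled on the bench to those between the bricks, and lay every slat flat across the two bricks over the heap, side by side, square to the bricks and with both ends well supported. Leave the mug and little pot where they are.

Things in the scene. Friction and masses are not known exactly. Their poses are not given: they have to be found in the camera images.
- spot (a point): Middle of the top face of a fixed plywood ware board, 270 x 240 x 10 mm, between two pale soft bricks standing on it: each 45 mm (own x) x 180 mm (own y) x 80 mm high, 160 mm apart, their tops 90 mm above the bench. The point is 10 mm above the bench; x runs from brick to brick (roughly away from the robot), y along the bricks, z up.
- tub_centre (a point): Centre of the grey tub, an open box, outside 120 mm (own x, base to mouth) x 64 (own y) x 100 (own z), walls 4 mm, 0.1-0.25 kg. It starts lying on a 120 x 64 side, own z up, the stamps inside near its base. Own +x points out of the mouth: mouth down is x straight down, centre 60 mm above the surface. Stamps may slide when the mouth dips over 25 degrees below level.
- tub_mouth (a point): Middle of the tub's open mouth, in the plane of its rim, 60 mm from the centre along the tub's own +x; same axes as the tub.
- stamp4_centre (a point): Centre of a spilled wooden stamp, the same kind of block as those in the tub, 60 mm long (own x) x 22 x 22 mm, about 30 g; starts lying on the bench outside the tub, beyond the slats or beside the tub. One or two of these are present.
- stamp5_centre (a point): Centre of a spilled wooden stamp, the same kind of block as those in the tub, 60 mm long (own x) x 22 x 22 mm, about 30 g; starts lying on the bench outside the tub, beyond the slats or beside the tub. One or two of these are present.
- stamp0_centre (a point): Centre of a wooden stamp, a square block 60 mm long (own x) x 22 x 22 mm, about 30 g; starts inside the tub lying along its depth. Three or four are in the tub.
- stamp1_centre (a point): Centre of a wooden stamp, a square block 60 mm long (own x) x 22 x 22 mm, about 30 g; starts inside the tub lying along its depth. Three or four are in the tub.
- stamp2_centre (a point): Centre of a wooden stamp, a square block 60 mm long (own x) x 22 x 22 mm, about 30 g; starts inside the tub lying along its depth. Three or four are in the tub.
- stamp3_centre (a point): Centre of a wooden stamp, a square block 60 mm long (own x) x 22 x 22 mm, about 30 g; starts inside the tub lying along its depth. Three or four are in the tub.
- slat0_centre (a point): Centre of a plain wooden slat 270 mm long (own x) x 26 mm wide (own y) x 18 mm thick, about 80 g; starts lying flat on the bench to the right of the station, roughly pointing away from the robot. Two or three slats are present.
- slat1_centre (a point): Centre of a plain wooden slat 270 mm long (own x) x 26 mm wide (own y) x 18 mm thick, about 80 g; starts lying flat on the bench to the right of the station, roughly pointing away from the robot. Two or three slats are present.
- slat2_centre (a point): Centre of a plain wooden slat 270 mm long (own x) x 26 mm wide (own y) x 18 mm thick, about 80 g; starts lying flat on the bench to the right of the station, roughly pointing away from the robot. Two or three slats are present.
- mug: Bystander to be left alone: white mug, 76 mm across, 90 mm high; origin at its underside.
- pinchpot: Bystander to be left alone: small terracotta pot, 76 mm across, 50 mm high; origin at its underside.
- tub: The tub itself; origin at the middle of the side it starts lying on, 50 mm from its centre along own -z; axes as for its centre.
- stamp0: The same stamp; origin at the middle of one long face, 11 mm from its centre along own -z.
- stamp1: The same stamp; origin at the middle of one long face, 11 mm from its centre along own -z.
- stamp2: The same stamp; origin at the middle of one long face, 11 mm from its centre along own -z.
- stamp3: The same stamp; origin at the middle of one long face, 11 mm from its centre along own -z.
- stamp4: The same stamp; origin at the middle of one long face, 11 mm from its centre along own -z.
- stamp5: The same stamp; origin at the middle of one long face, 11 mm from its centre along own -z.
- slat0: The same slat; origin at the middle of its underside, 9 mm below its centre.
- slat1: The same slat; origin at the middle of its underside, 9 mm below its centre.
- slat2: The same slat; origin at the middle of its underside, 9 mm below its centre.

How it is judged:
On the way, in this order (a step that is already met when the one before it is completed fails the run):
1. the tub stands mouth down on the board (tilt under 7 degrees, rim within 8 mm of the board) within 40 mm of its middle, every stamp from the tub within 60 mm horizontally of the tub's centre (angle between tub_centre's own x axis and vertical above 3.02159 rad and height (world z) of tub_mouth below 0.018 m and horizontal distance between tub_centre and spot below 0.04 m and horizontal distance between each of stamp0_centre, stamp1_centre, stamp2_centre, stamp3_centre and tub_centre below 0.06 m), for 0.2 s.
2. the tub, still mouth down and within 60 mm of the middle, has been lifted 80 mm and the stamps have stayed between the bricks (height (world z) of tub_mouth above 0.09 m and angle between tub_centre's own x axis and vertical above 2.84159 rad and horizontal distance between tub_centre and spot below 0.06 m and x of stamp0_centre in the frame of spot between -0.07 and 0.07 m and y of stamp0_centre in the frame of spot between -0.095 and 0.095 m and height (world z) of each of stamp0_centre, stamp1_centre, stamp2_centre, stamp3_centre below 0.08 m and x of stamp1_centre in the frame of spot between -0.07 and 0.07 m and y of stamp1_centre in the frame of spot between -0.095 and 0.095 m and x of stamp2_centre in the frame of spot between -0.07 and 0.07 m and y of stamp2_centre in the frame of spot between -0.095 and 0.095 m and x of stamp3_centre in the frame of spot between -0.07 and 0.07 m and y of stamp3_centre in the frame of spot between -0.095 and 0.095 m), for 0.1 s.
At the end, for the whole second after the job is handed in: Stamps on the board between the bricks (centres within 70 mm across, 95 mm along, 80 mm high); tub mouth down on the bench, off the board; each slat flat on both brick tops (centre 94-104 mm high), within 35 mm of centred, 88 mm along the bricks, 0.2 rad of square; all at rest (x of stamp0_centre in the frame of spot between -0.07 and 0.07 m and y of stamp0_centre in the frame of spot between -0.095 and 0.095 m and height (world z) of each of stamp0_centre, stamp1_centre, stamp2_centre, stamp3_centre, stamp4_centre, stamp5_centre below 0.08 m and x of stamp1_centre in the frame of spot between -0.07 and 0.07 m and y of stamp1_centre in the frame of spot between -0.095 and 0.095 m and x of stamp2_centre in the frame of spot between -0.07 and 0.07 m and y of stamp2_centre in the frame of spot between -0.095 and 0.095 m and x of stamp3_centre in the frame of spot between -0.07 and 0.07 m and y of stamp3_centre in the frame of spot between -0.095 and 0.095 m and x of stamp4_centre in the frame of spot between -0.07 and 0.07 m and y of stamp4_centre in the frame of spot between -0.095 and 0.095 m and x of stamp5_centre in the frame of spot between -0.07 and 0.07 m and y of stamp5_centre in the frame of spot between -0.095 and 0.095 m and angle between tub_centre's own x axis and vertical above 3.02159 rad and height (world z) of tub_mouth below 0.005 m and linear speed of each of tub, stamp0, stamp1, stamp2, stamp3, stamp4, stamp5, slat0, slat1, slat2 below 0.02 m/s and height (world z) of slat0_centre between 0.094 and 0.104 m and x of slat0_centre in the frame of spot between -0.035 and 0.035 m and y of slat0_centre in the frame of spot between -0.088 and 0.088 m and angle between the x axis of each of slat0_centre, slat1_centre, slat2_centre and the x axis of spot, either way round below 0.2 rad and height (world z) of slat1_centre between 0.094 and 0.104 m and x of slat1_centre in the frame of spot between -0.035 and 0.035 m and y of slat1_centre in the frame of spot between -0.088 and 0.088 m and height (world z) of slat2_centre between 0.094 and 0.104 m and x of slat2_centre in the frame of spot between -0.035 and 0.035 m and y of slat2_centre in the frame of spot between -0.088 and 0.088 m); the robot touches nothing.
It fails at once if a stamp falls from a height (faster than 1.7 m/s) (linear speed of any of stamp0, stamp1, stamp2, stamp3, stamp4, stamp5 above 1.7 m/s).
It fails at once if the mug or little pot is moved more than 40 mm (distance of any of mug, pinchpot from where it was at the start of the episode above 0.04 m).
Of stamp4, stamp5 only 1 to 2 are there at a start; the rules pass over those that are not, and their reading is None.
Of stamp2, stamp3 only 1 to 2 are there at a start; the rules pass over those that are not, and their reading is None.
Of slat0, slat1, slat2 only 2 to 3 are there at a start; the rules pass over those that are not, and their reading is None.
At some moment in a run one of slat0 may be knocked a few centimetres aside while the robot is not near it.
It also fails if it takes over 210 s, if anything falls off the work surface, if the arm or the gripper's body presses on something with over 40 N, if the wrist force passes 120 N, or if a joint passes its speed limit or range.

## Robot

A 6-joint arm with a two-finger parallel gripper is mounted at the origin on the work surface. World frame = base frame: x ahead of the robot, y to its left, z up, the work surface at z = 0. Lengths are in m, angles in rad, forces in N, time in s.
With the tool pointing down it reaches from about 0.375 to 0.9 m from the base axis. Payload 3.1 kg.
Tool frame: the origin (TCP) lies between the finger pads; the fingertips stand 8 mm ahead of it and the grasp point (between the pads) lies 11 mm behind it; z points along the fingers, y is the line along which they close (so a half turn about z gives the same grasp; the last joint's range is limited). The gripper opens to 87 mm and grips with 3 to 60 N. Pads are 19 mm wide; open, the fingers measure 117 mm over their backs; the gripper's body (75 mm by 190 mm) begins 51 mm behind the grasp point.
Start: joints at [-1.49, 0.527, 1.433, -0, 1.181, -0.178], TCP at [0.161, -0.604, 0.231] pointing down, gripper open.
Joint ranges: [-3.08, 3.08], [-0.75, 2.2], [0.22, 2.44], [-1.43, 4.57], [0, 2.65], [-2.85, 2.85]. Speed limits (rad/s): [2.79, 2.79, 3.14, 3.14, 3.14, 3.14].

## Interface

Orientations are given as a unit quaternion [x, y, z, w].
In Python, from rig import robot, vision, job gives the robot as it stands.
- The arm moves only by the shell command python3 -m handwheel 'ROWS' [OPENING] [FORCE]. ROWS is JSON, a list of rows, each a list of 4 numbers: the shift along the tool's x, y, z as a fraction of full scale, then the turn about the tool's z as a fraction of full scale. A call has 1 to 20 rows; each row is the pose to reach, as a shift and turn from the pose commanded when the call began, along the tool's axes at that moment, turning the shorter way round; what a row does not reach only later rows make up. Full scale, the value 1, is 300 mm for a shift and 2 pi rad for a turn. A row lasts 1/12 s, in which the tool goes at most 41.7 mm and 7.16 degrees, less where a joint would pass 70% of its speed; a pose out of reach is approached as far as the arm can. A call with a number of a shift or a turn outside -1 to 1 is refused whole. A call with a gripper value outside its range is refused whole. OPENING is the opening in per cent of the stroke, from 0 (shut) to 100 (fully open), set as the call begins (- or left out, the last holds). The fingers move at their own pace and stop on an object; FORCE is the grip in N (left out, the last holds). Time passes only in rows, so rows that repeat a pose let the fingers close. It gives the time, the measured TCP pose, the force, the opening and the grip force at its end, in the units of the state.
- robot.get_obs(): the state, without advancing time (a new reading comes with each control period).
- vision.camera(name): name is "scene" or "top" or "wrist"; returns a dict with "frame" (420x560x3 uint8, red, green, blue), "K" (3x3 intrinsics, pixels), "k1" (the pictures are not rectified: a ray, as slopes to the right and down, at radius r is drawn at 1 + k1 r^2 times it, then the intrinsics apply), "cam_to_world" (4x4, takes a point from camera to world coordinates); the wrist camera has in their place "hand_eye" (4x4, takes a point from camera to tool coordinates, whose origin is the TCP and whose axes are the flange's). Camera axes: x right, y down, z forward; pixel columns grow to the right and rows downward; lengths in m; the calibration is good to about 2 mm. A picture is of the moment at which its call begins: read the wrist's pose just before it. There is no depth.
- job.hand_in(): hands the job in; it is judged then, once.
Trained networks look in the newest picture that a camera, given by its name, has taken for a name from the list of things; names that differ only in an ending like _2 or _b are one class to them, and where a whole thing is asked for, a point or a joint stands for the part that bears it (a point fixed in the world has none). Each returns a list of dicts, best first, with "conf" (0 to 1); they miss things now and then, are a little off and sometimes report something else, mostly with a low value. They report only what shows in the picture. A call takes as long as a camera call.
- vision.look_for(camera, label): "point" ([row, column] in pixels, amid what is visible of it).
- vision.outline_of(camera, label): "mask" (420x560 bool, what is visible of it) and "point" ([row, column] in pixels, amid what is visible of it).
The state is a dict: "time": time; "q": joint angles; "joint_velocities": joint speeds; "joint_torque": joint torques, N m; "position": TCP position; "tool_rot": TCP orientation; "ft_force": force on the tool from outside, world axes, zero at the start; "moment": the same for the moment, N m; "grip_width": finger opening in m; "grip_force": force on a finger pad.
Only numpy, scipy, OpenCV 4.12 (cv2) and the standard library are available. Lean on these libraries where they do the work, as an engineer would, in place of code of your own. Each camera call takes 0.05 s, during which the arm holds its last target. There are 200 camera calls.

## Working session

There is one attempt and no reset: what is moved stays moved. The work goes in short steps, Python scripts to look and compute and a shell command to move; the robot and the scene stay as the last step left them, time stands still between calls to the robot, and variables do not carry over. Pictures are saved under pics/ and viewed, at most 14 in all, crops included, and the job is handed in when it is done.

```bash
ls; mkdir -p pics; cat > h.py <<'E'
import numpy as np, cv2, sys
from rig import robot, vision, job
from scipy.spatial.transform import Rotation as R
def save(cam,name):
    c=vision.camera(cam); cv2.imwrite(f'pics/{name}.png',c['frame'][:,:,::-1]); return c
def tcp():
    o=robot.get_obs(); T=np.eye(4); T[:3,:3]=R.from_quat(o['tool_rot']).as_matrix(); T[:3,3]=o['position']; return T
def c2w(c,T=None):
    return c['cam_to_world'] if 'cam_to_world' in c else T@c['hand_eye']
def proj(c,P,T=None):
    M=np.linalg.inv(c2w(c,T)); p=np.atleast_2d(P)@M[:3,:3].T+M[:3,3]; s=p[:,:2]/p[:,2:]
    s=s*(1+c['k1']*(s**2).sum(1,keepdims=True)); return s*[c['K'][0,0],c['K'][1,1]]+c['K'][:2,2]
def unproj(c,uv,z,T=None):
    uv=np.atleast_2d(uv).astype(float); d=(uv-c['K'][:2,2])/[c['K'][0,0],c['K'][1,1]]; s=d.copy()
    for _ in range(20): s=d/(1+c['k1']*(s**2).sum(1,keepdims=True))
    M=c2w(c,T); r=np.c_[s,np.ones(len(s))]@M[:3,:3].T; o=M[:3,3]
    return o+r*((z-o[2])/r[:,2])[:,None]
def rect(c,mask,z,T=None):
    """min-area rectangle of a mask unprojected to height z: centre, (long,short), yaw of long axis deg"""
    cs,_=cv2.findContours(mask.astype(np.uint8),cv2.RETR_EXTERNAL,cv2.CHAIN_APPROX_NONE)
    k=max(cs,key=cv2.contourArea)[:,0,:]
    W=unproj(c,k,z,T)[:,:2]; (x,y),(w,h),a=cv2.minAreaRect((W*1000).astype(np.float32))
    if w<h: w,h,a=h,w,a+90
    return np.round([x,y,w,h,(a+90)%180-90],1)
def rel(x,y,z,yaw_deg=0,T=None):
    """shift/turn fractions to bring TCP to x,y,z (m) with tool y-axis line at yaw_deg (mod 180)"""
    T=tcp() if T is None else T
    d=T[:3,:3].T@(np.array([x,y,z])-T[:3,3]); ty=np.degrees(np.arctan2(T[1,1],T[0,1]))
    w=(yaw_deg-ty+90)%180-90   # about world z; tool z is down
    print('shift frac',np.round(d/0.3,3),'turn frac',np.round(-w/360,4),'(+/-0.5 alt)','q6',round(float(robot.get_obs()['q'][5]),2))
E
python3 - <<'E'
from h import *
T=tcp();print(np.round(T,3))
for cam in('top','scene'):
    c=save(cam,cam+'0')
    for l in ['tub','stamp4','stamp0','slat0','mug','pinchpot']:
        for z in vision.outline_of(cam,l):
            if z['conf']<.3: continue
            h={'tub':.1,'stamp4':.022,'stamp0':.022,'slat0':.018,'mug':.09,'pinchpot':.05}[l]
            print(cam,l,round(z['conf'],2),np.round(z['point']),rect(c,z['mask'],h))
E
```

```text
pics
[[ 0.966  0.257 -0.     0.161]
 [ 0.257 -0.966  0.002 -0.603]
 [ 0.    -0.002 -1.     0.23 ]
 [ 0.     0.     0.     1.   ]]
top tub 0.83 [256. 142.] [433.  352.1 128.9  85.7 -39.2]
top slat0 0.76 [258. 361.] [ 431.  -219.7  265.4   29.2   -3.2]
top slat0 0.74 [262. 421.] [ 435.3 -397.6  264.7   33.3    1.3]
top mug 0.63 [156. 187.] [716.4 262.3 117.5  70.7  32.8]
top pinchpot 0.74 [191. 406.] [ 636.4 -348.9   71.6   67.6   -0.8]
scene tub 0.75 [138. 402.] [466.5 336.  205.6  64.5 -38.9]
scene stamp4 0.67 [280. 142.] [ 635.  -354.7   72.7   71.2   71.4]
scene stamp4 0.44 [147. 404.] [442.7 371.9  34.5  21.9 -43.9]
scene stamp0 0.67 [280. 142.] [ 635.  -354.7   72.7   71.2   71.4]
scene stamp0 0.44 [147. 404.] [442.7 371.9  34.5  21.9 -43.9]
scene slat0 0.74 [221. 120.] [ 437.8 -394.2  280.    30.7    1.4]
scene slat0 0.67 [200. 189.] [ 434.6 -218.   284.6   33.4   -2.6]
scene mug 0.71 [241. 420.] [735.1 245.3 110.4 109.5  86.1]
scene pinchpot 0.62 [282. 140.] [ 648.8 -347.4   74.3   71.7   65.8]
```

View pics/top0.png

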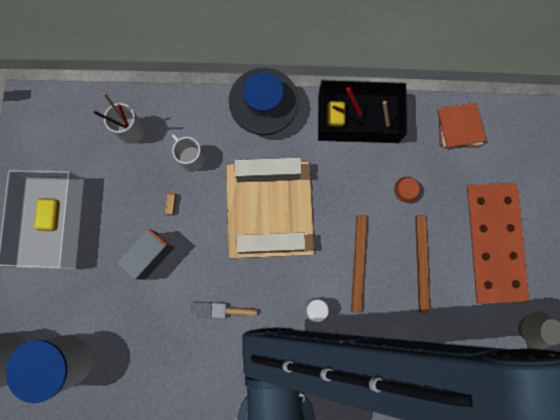

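View pics/scene0.png

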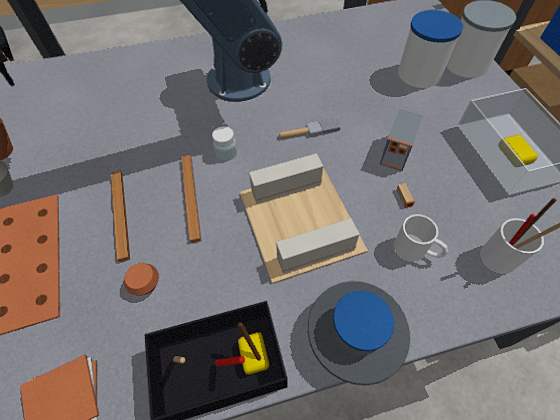

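```bash
python3 - <<'E'
from h import *
c=vision.camera('top'); f=c['frame'][:,:,::-1]
a=cv2.resize(f[190:290,110:210],(400,400),interpolation=cv2.INTER_CUBIC); b=cv2.resize(f[150:265,215:330],(400,400),interpolation=cv2.INTER_CUBIC)
cv2.imwrite('pics/crop1.png',np.hstack([a,b]))
s=cv2.imread('pics/scene0.png')
cv2.imwrite('pics/crop2.png',np.hstack([cv2.resize(s[100:210,360:470],(400,400),interpolation=cv2.INTER_CUBIC),cv2.resize(s[140:290,230:380],(400,400),interpolation=cv2.INTER_CUBIC)]))
hsv=cv2.cvtColor(np.ascontiguousarray(f),cv2.COLOR_BGR2HSV)
m=((hsv[:,:,1]>100)&(hsv[:,:,0]<20)); m[:, :160]=0;m[:,180:]=0;m[:190]=0;m[220:]=0
print('stamp',m.sum(),rect(c,m,.022))
print(c['K'],c['k1'],np.round(c['cam_to_world'],3))
for l in['spot','stamp4_centre','tub_mouth','tub_centre']: print(l,[(round(z['conf'],2),np.round(z['point'],1)) for z in vision.look_for('top',l)][:2])
E
```

```text
stamp 163 [ 5.845e+02  3.134e+02  5.800e+01  2.330e+01 -3.000e-01]
[[469.58539592   0.         279.35510443]
 [  0.         469.58539592 212.46505992]
 [  0.           0.           1.        ]] -0.04544790892023017 [[ 0.026 -0.987  0.156  0.36 ]
 [-1.    -0.027 -0.005  0.011]
 [ 0.009 -0.156 -0.988  1.326]
 [ 0.     0.     0.     1.   ]]
spot [(0.56, array([206.8, 270.6]))]
stamp4_centre [(0.74, array([205.4, 171.9]))]
tub_mouth [(0.78, array([255.2, 145.7])), (0.36, array([265., 422.]))]
tub_centre [(0.76, array([254.6, 143.3]))]
```

View pics/crop1.png

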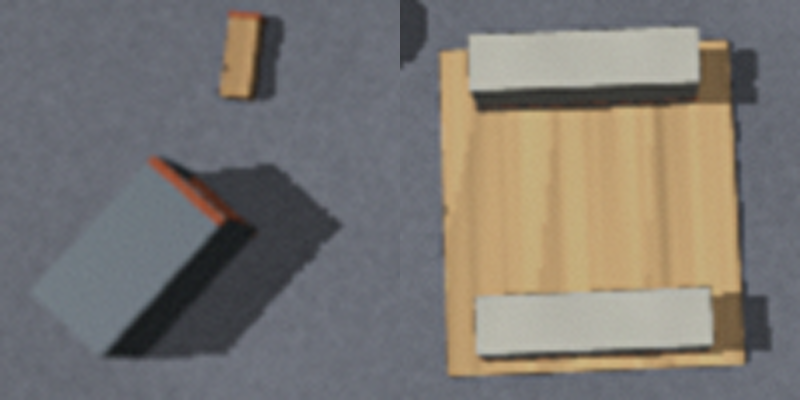

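View pics/crop2.png

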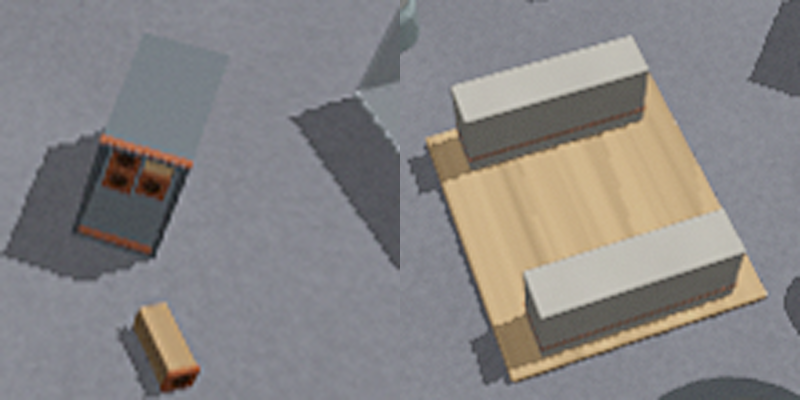

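```bash
python3 - <<'E'
from h import *
c=vision.camera('top')
def g(n,pts,s,off,z):
    W=unproj(c,(np.array(pts)+.5)/s-.5+off,z)[:,:2]*1000
    print(n,np.round(W,0).tolist(),'mean',np.round(W.mean(0),1)); return W
W=g('tub',[(150,157),(237,224),(103,356),(33,291)],4,[110,190],.1)
ax=(W[0]+W[1]-W[2]-W[3])/2; ay=W[0]-W[1]+W[3]-W[2]; print(np.linalg.norm(ax),np.linalg.norm(ay)/2,np.degrees(np.arctan2(ax[1],ax[0])),np.degrees(np.arctan2(-ay[0],ay[1])))
F=g('far',[(70,36),(298,29),(299,82),(74,92)],400/115,[215,150],.09)
N=g('near',[(77,296),(312,289),(313,344),(77,355)],400/115,[215,150],.09)
B=g('board',[(41,51),(329,41),(344,362),(48,376)],400/115,[215,150],.01)
for Q in(F,N,B):
    e=Q[0]-Q[1]+Q[3]-Q[2]; print('len',np.linalg.norm(e)/2,'yaw',np.degrees(np.arctan2(-e[0],e[1])))
d=F.mean(0)-N.mean(0);print(np.linalg.norm(d),(F.mean(0)+N.mean(0))/2,np.degrees(np.arctan2(d[1],d[0])))
s=vision.camera('scene')
W=unproj(s,(np.array([(143,33),(228,57),(190,163),(103,137)])+.5)*110/400-.5+[360,100],.1)[:,:2]*1000
print('tub scene',np.round(W).tolist(),W.mean(0))
E
```

```text
tub [[500.0, 352.0], [458.0, 292.0], [370.0, 374.0], [410.0, 423.0]] mean [434.5 360.5]
117.26516290325922 68.51377956795629 -40.58176107174328 -37.2806634543783
far [[696.0, 130.0], [707.0, -47.0], [664.0, -49.0], [651.0, 125.0]] mean [679.5  39.9]
near [[492.0, 117.0], [503.0, -62.0], [461.0, -63.0], [448.0, 115.0]] mean [475.9  26.5]
board [[704.0, 162.0], [720.0, -77.0], [454.0, -94.0], [436.0, 144.0]] mean [578.3  33.7]
len 176.44774151496105 yaw 3.8359448048161586
len 178.83008860222162 yaw 3.753628307998824
len 238.800864225983 yaw 3.9657338805078846
204.03944668111845 [577.70084069  33.17763263] 3.7531804834731677
tub scene [[367.0, 377.0], [408.0, 425.0], [495.0, 353.0], [456.0, 305.0]] [431.60071892 364.87528021]
```

```bash
python3 - <<'E'
from h import *
rel(.50,-.1,.26,50); rel(.4123,.3794,.20,50);print(robot.get_obs()['grip_width'])
E
```

```text
shift frac [ 1.525 -1.333 -0.098] turn frac 0.1525 (+/-0.5 alt) q6 -0.18
shift frac [ 1.653 -2.953  0.102] turn frac 0.1525 (+/-0.5 alt) q6 -0.18
0.08720437558412955
```

```bash
python3 -m handwheel '[[1,-0.87,-0.1,-0.15],[1,-0.87,-0.1,-0.3475],[1,-0.87,-0.1,-0.3475],[1,-0.87,-0.1,-0.3475],[1,-0.87,-0.1,-0.3475],[1,-0.87,-0.1,-0.3475],[1,-0.87,-0.1,-0.3475],[1,-0.87,-0.1,-0.3475],[1,-0.87,-0.1,-0.3475],[1,-0.87,-0.1,-0.3475],[1,-0.87,-0.1,-0.3475],[1,-0.87,-0.1,-0.3475],[1,-0.87,-0.1,-0.3475],[1,-0.87,-0.1,-0.3475],[1,-0.87,-0.1,-0.3475],[1,-0.87,-0.1,-0.3475],[1,-0.87,-0.1,-0.3475],[1,-0.87,-0.1,-0.3475],[1,-0.87,-0.1,-0.3475]]' 100 30
python3 - <<'E'
from h import *
rel(.5,.1,.26,50); rel(.4123,.3794,.20,50);
E
```

```text
time: 2.63
position: [0.3835, -0.2747, 0.2607]
tool_rot: [0.342, 0.94, -0.0, 0.0]
ft_force: [-0.5, -0.7, 0.1]
grip_width: 0.0869
grip_force: 0.0
shift frac [0.505 1.207 0.002] turn frac 0.0001 (+/-0.5 alt) q6 -1.73
shift frac [1.327 1.733 0.202] turn frac 0.0001 (+/-0.5 alt) q6 -1.73
```

```bash
python3 -m handwheel '[[0.42,1,0,0],[0.42,1,0,0],[0.42,1,0,0],[0.42,1,0,0],[0.42,1,0,0],[0.42,1,0,0],[0.42,1,0,0],[0.42,1,0,0],[1,1,0.1,0],[1,1,0.1,0],[1,1,0.1,0],[1,1,0.1,0],[1,1,0.1,0]]'
python3 - <<'E'
from h import *
rel(.4123,.3794,.20,50);
E
```

```text
time: 3.72
position: [0.3392, 0.15, 0.2292]
tool_rot: [0.342, 0.94, -0.001, -0.004]
ft_force: [-0.5, -0.7, -1.0]
grip_width: 0.0872
grip_force: 0.0
shift frac [0.303 0.743 0.096] turn frac 0.0002 (+/-0.5 alt) q6 -0.76
```

```bash
python3 -m handwheel '[[0.304,0.743,0.096,0],[0.304,0.743,0.096,0],[0.304,0.743,0.096,0],[0.304,0.743,0.096,0],[0.304,0.743,0.096,0],[0.304,0.743,0.096,0],[0.304,0.743,0.096,0],[0.304,0.743,0.096,0]]'
python3 - <<'E'
from h import *
T=tcp(); c=save('wrist','w1')
for z in vision.outline_of('wrist','tub')[:2]: print(z['conf'],rect(c,z['mask'],.1,T))
for p in [(435.2,313.5),(481.,358.),(384.7,410.5),(433,362)]: print(proj(c,[p[0]/1e3,p[1]/1e3,.1],T).round())
rel(.4123,.3794,.056,50)
E
```

```text
time: 4.38
position: [0.4204, 0.3786, 0.2011]
tool_rot: [0.342, 0.94, -0.0, 0.0]
ft_force: [-0.3, -0.3, -0.6]
grip_width: 0.0873
grip_force: 0.0
0.76 [420.  373.8 100.   63.9 -39.6]
[[232. 270.]]
[[305. 277.]]
[[280. 152.]]
[[273. 234.]]
shift frac [ 0.025 -0.007  0.485] turn frac -0.0001 (+/-0.5 alt) q6 -0.34
```

View pics/w1.png

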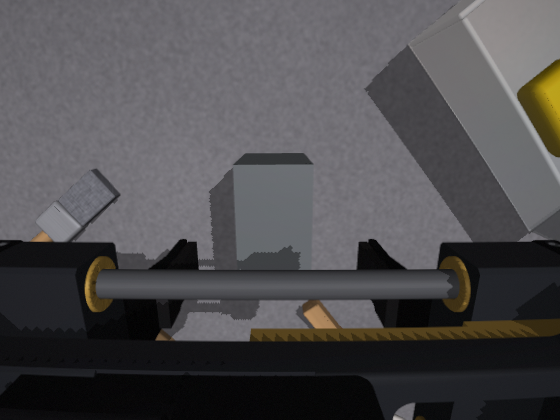

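```bash
python3 - <<'E'
from h import *
T=tcp(); c=vision.camera('wrist')
W=unproj(c,[(234,164.5),(312,164.5)],.1,T)[:,:2];print(W.round(4),np.linalg.norm(W[0]-W[1]))
b=W.mean(0);a=np.radians(-40); ax=np.array([np.cos(a),np.sin(a)]); g=b+ax*.033; print('grasp',g,'ctr',b+.06*ax)
rel(g[0],g[1],.056,50)
E
```

```text
[[0.3675 0.3739]
 [0.4072 0.4211]] 0.061703510070115014
grasp [0.41267009 0.37630897] ctr [0.43335329 0.35895371]
shift frac [ 0.018 -0.013  0.486] turn frac -0.0003 (+/-0.5 alt) q6 -0.34
```

Consistent with the top view. Descend and grip firmly.

```bash
python3 -m handwheel '[[0.018,-0.013,0.1,0],[0.018,-0.013,0.2,0],[0.018,-0.013,0.3,0],[0.018,-0.013,0.4,0],[0.018,-0.013,0.486,0],[0.018,-0.013,0.486,0],[0.018,-0.013,0.486,0]]'
python3 -m handwheel '[[0,0,0,0],[0,0,0,0],[0,0,0,0],[0,0,0,0],[0,0,0,0],[0,0,0,0],[0,0,0,0]]' 0 50
python3 -m handwheel '[[0,0,-0.02,0],[0,0,-0.05,0],[0,0,-0.1,0],[0,0,-0.1,0],[0,0,-0.1,0]]'
python3 - <<'E'
from h import *
c=save('scene','s2')
a=np.radians(3.8); s=np.array([.578,.033]); u=np.array([np.cos(a),np.sin(a)])
# mouth 12 mm short of far brick inner face: mouth at +.068, grasp at +.068-.087
g=s+u*(.068-.087); print(g); rel(g[0],g[1],.22,93.8)
E
```

```text
time: 5.12
position: [0.4127, 0.3762, 0.0556]
tool_rot: [0.343, 0.939, -0.001, -0.001]
ft_force: [-0.3, 0.0, 0.3]
grip_width: 0.0869
grip_force: 0.0
time: 5.7
position: [0.4144, 0.3786, 0.0573]
tool_rot: [0.342, 0.94, 0.001, 0.001]
ft_force: [1.4, -0.4, 5.6]
grip_width: 0.0638
grip_force: 50.0
time: 6.12
position: [0.4137, 0.378, 0.0866]
tool_rot: [0.342, 0.94, 0.001, 0.0]
ft_force: [0.1, 0.2, -1.6]
grip_width: 0.0636
grip_force: 50.0
[0.55904177 0.0317408 ]
shift frac [-1.114 -0.571 -0.447] turn frac -0.1217 (+/-0.5 alt) q6 -0.33
```

```bash
python3 - <<'E'
import cv2
s=cv2.imread('pics/s2.png'); cv2.imwrite('pics/s2c.png',cv2.resize(s[60:220,300:500],(600,480),interpolation=cv2.INTER_CUBIC))
E
```

```text
(no output)
```

View pics/s2c.png

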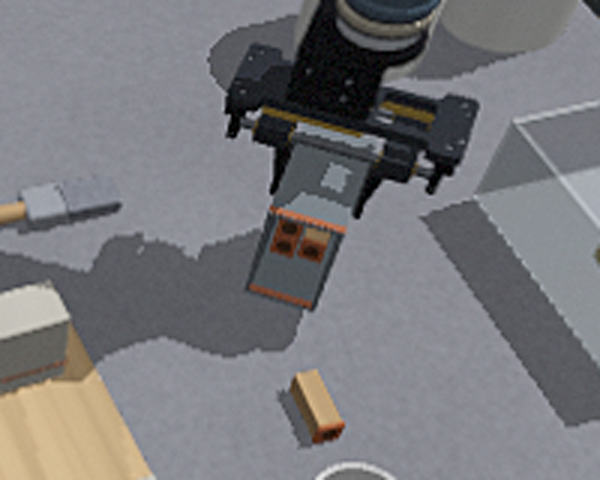

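```bash
python3 -m handwheel '[[0,0,-0.06,0],[0,0,-0.13,0],[0,0,-0.2,0],[0,0,-0.27,0],[0,0,-0.34,0],[0,0,-0.4,0],[0,0,-0.43,0],[0,0,-0.447,-0.005],[-0.03,-0.015,-0.447,-0.012],[-0.09,-0.046,-0.447,-0.022],[-0.15,-0.077,-0.447,-0.033],[-0.22,-0.113,-0.447,-0.045],[-0.29,-0.149,-0.447,-0.057],[-0.36,-0.185,-0.447,-0.069],[-0.43,-0.22,-0.447,-0.081],[-0.5,-0.256,-0.447,-0.092],[-0.57,-0.292,-0.447,-0.103],[-0.63,-0.323,-0.447,-0.112],[-0.67,-0.343,-0.447,-0.118],[-0.69,-0.354,-0.447,-0.1217]]'
python3 - <<'E'
from h import *
print(tcp()[:3,:3].round(3)); rel(.559,.0317,.22,93.8)
E
```

```text
time: 7.83
position: [0.5038, 0.1614, 0.2187]
tool_rot: [-0.033, 0.999, -0.0, -0.001]
ft_force: [0.1, 0.4, -3.3]
grip_width: 0.0638
grip_force: 50.0
[[-0.998 -0.066 -0.002]
 [-0.066  0.998 -0.001]
 [ 0.002 -0.001 -1.   ]]
shift frac [-0.155 -0.443 -0.004] turn frac -0.0 (+/-0.5 alt) q6 -1.54
```

```bash
python3 -m handwheel '[[-0.02,-0.05,0,0],[-0.04,-0.12,0,0],[-0.07,-0.2,0,0],[-0.1,-0.28,0,0],[-0.125,-0.36,0,0],[-0.145,-0.415,0,0],[-0.155,-0.443,0,0],[-0.155,-0.443,0.03,0],[-0.155,-0.443,0.09,0],[-0.155,-0.443,0.16,0],[-0.155,-0.443,0.23,0],[-0.155,-0.443,0.29,0],[-0.155,-0.443,0.35,0],[-0.155,-0.443,0.38,0],[-0.155,-0.443,0.395,0],[-0.155,-0.443,0.4,0],[-0.155,-0.443,0.4,0]]'
python3 - <<'E'
from h import *
s=save('scene','s3'); im=cv2.imread('pics/s3.png'); cv2.imwrite('pics/s3c.png',cv2.resize(im[100:300,220:400],(540,600),interpolation=cv2.INTER_CUBIC))
E
```

```text
time: 9.25
position: [0.5589, 0.0343, 0.1]
tool_rot: [-0.033, 0.999, 0.0, -0.0]
ft_force: [0.2, -0.1, -3.2]
grip_width: 0.0636
grip_force: 50.0
```

View pics/s3c.png

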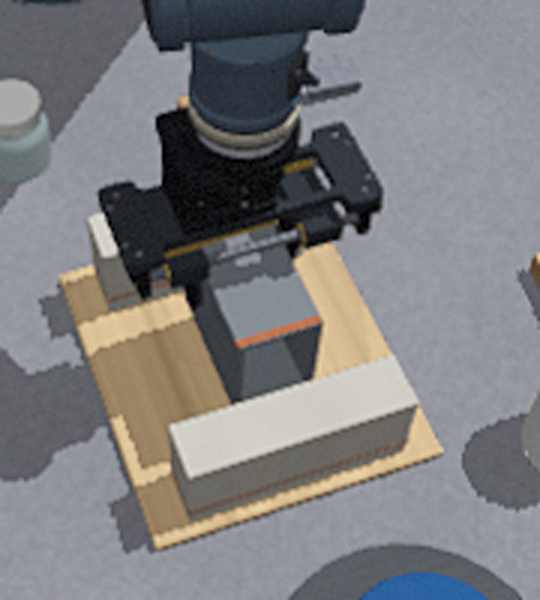

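```bash
python3 -m handwheel '[[0,0,0.03,0],[0,0,0.06,0],[0,0,0.09,0],[0,0,0.1,0],[0,0,0.105,0],[0,0,0.11,0],[0,0,0.112,0],[0,0,0.112,0]]'
python3 -m handwheel '[[-0.01,0,-0.002,0],[-0.02,0,-0.002,0],[-0.025,0,-0.002,0],[-0.03,0,-0.002,0],[-0.03,0,-0.002,0]]'
```

```text
time: 9.97
position: [0.5578, 0.0339, 0.0674]
tool_rot: [-0.033, 0.999, 0.0, -0.001]
ft_force: [-4.6, -1.5, 4.3]
grip_width: 0.0635
grip_force: 50.0
time: 10.38
position: [0.5678, 0.0342, 0.0674]
tool_rot: [-0.033, 0.999, -0.0, -0.0]
ft_force: [-2.4, -2.3, 3.0]
grip_width: 0.0634
grip_force: 50.0
```

```bash
python3 -m handwheel '[[-0.005,0,0,0],[-0.01,0,0,0],[-0.01,0,0,0],[-0.01,0,0,0]]'
python3 -m handwheel '[[-0.005,0,0,0],[-0.01,0,0,0],[-0.01,0,0,0],[-0.01,0,0,0]]'
```

```text
time: 10.72
position: [0.5699, 0.0346, 0.0674]
tool_rot: [-0.033, 0.999, 0.0, -0.001]
ft_force: [-3.7, -0.3, 4.6]
grip_width: 0.0637
grip_force: 50.0
time: 11.05
position: [0.5718, 0.0349, 0.0675]
tool_rot: [-0.033, 0.999, 0.0, -0.002]
ft_force: [-8.4, -1.8, 8.8]
grip_width: 0.0641
grip_force: 49.9
```

```bash
python3 -m handwheel '[[0,0,0,0],[0,0,0,0],[0,0,0,0],[0.01,0,-0.02,0],[0.017,0,-0.047,0],[0.02,0,-0.067,0],[0.022,0,-0.086,0],[0.022,0,-0.086,0]]' - 4
python3 - <<'E'
from h import *
s=save('scene','s4'); im=cv2.imread('pics/s4.png'); cv2.imwrite('pics/s4c.png',cv2.resize(im[100:300,220:400],(540,600),interpolation=cv2.INTER_CUBIC))
E
```

```text
time: 11.72
position: [0.5688, 0.0342, 0.0945]
tool_rot: [-0.033, 0.999, -0.0, 0.002]
ft_force: [0.7, 0.0, -1.8]
grip_width: 0.0639
grip_force: 4.0
```

View pics/s4c.png

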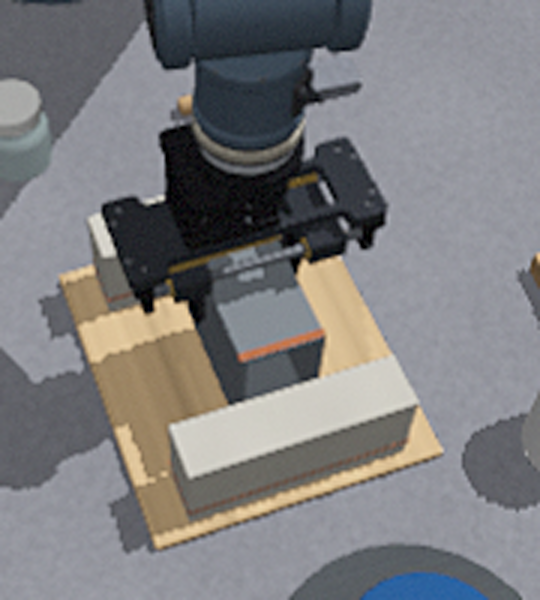

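```bash
cat >> h.py <<'E'
AX=np.radians(3.8); U=np.array([np.cos(AX),np.sin(AX),0]); V=np.array([-np.sin(AX),np.cos(AX),0]); Z=np.array([0,0,1.])
def tubpts(phi,T=None,am=.087,hb=.067):
    """top-rim corners + top-base corners for pivot at grasp point, mouth dipped by phi deg"""
    T=tcp() if T is None else T; P=T[:3,3]+Z*.011; f=np.radians(phi)
    m=U*np.cos(f)-Z*np.sin(f); n=U*np.sin(f)+Z*np.cos(f)
    return np.array([P+m*x+n*(.1-hb)+V*y for x in(am,am-.12) for y in(-.032,.032)])
E
python3 - <<'E'
from h import *
c=vision.camera('scene')
for p in(0,10,20,30): print(p,((proj(c,tubpts(p))-[220,100])*3).round().tolist())
E
```

```text
0 [[241.0, 366.0], [325.0, 340.0], [184.0, 237.0], [263.0, 214.0]]
10 [[242.0, 382.0], [326.0, 356.0], [186.0, 239.0], [266.0, 216.0]]
20 [[242.0, 395.0], [324.0, 369.0], [190.0, 243.0], [270.0, 220.0]]
30 [[241.0, 405.0], [322.0, 379.0], [193.0, 248.0], [274.0, 225.0]]
```

```bash
python3 -m handwheel '[[0,0,0.04,0],[0,0,0.07,0],[0,0,0.085,0],[0,0,0.09,0],[0,0,0.09,0]]'
python3 -m handwheel '[[0,0,0,0],[0,0,0,0],[0,0,0,0],[0,0,0,0]]' 95 20
python3 -m handwheel '[[0.03,0,0,0],[0.05,0,0.01,0],[0.05,0,0.037,0],[0.05,0,0.037,0],[0.05,0,0.037,0]]'
python3 - <<'E'
from h import *
T=tcp();c=save('scene','s5')
for x in(0,-.005): 
  TT=T.copy(); TT[2,3]=.055; TT[:3,3]+=U*x; print(x,((proj(c,tubpts(0,TT,.102,.056))-[220,100])*3).round().tolist())
im=cv2.imread('pics/s5.png'); cv2.imwrite('pics/s5c.png',cv2.resize(im[100:300,220:400],(540,600),interpolation=cv2.INTER_CUBIC))
E
```

```text
time: 12.23
position: [0.567, 0.0344, 0.0655]
tool_rot: [-0.033, 0.999, 0.0, -0.0]
ft_force: [0.4, -0.3, -2.3]
grip_width: 0.0641
grip_force: 4.0
time: 12.57
position: [0.5677, 0.0344, 0.0662]
tool_rot: [-0.033, 0.999, -0.0, 0.001]
ft_force: [0.2, -0.4, 0.6]
grip_width: 0.0798
grip_force: 0.0
time: 12.98
position: [0.5517, 0.0334, 0.0541]
tool_rot: [-0.033, 0.999, 0.0, -0.001]
ft_force: [-1.5, 0.4, -0.6]
grip_width: 0.0831
grip_force: 0.0
0 [[239.0, 384.0], [321.0, 358.0], [184.0, 258.0], [261.0, 235.0]]
-0.005 [[237.0, 378.0], [319.0, 353.0], [182.0, 253.0], [259.0, 230.0]]
```

View pics/s5c.png

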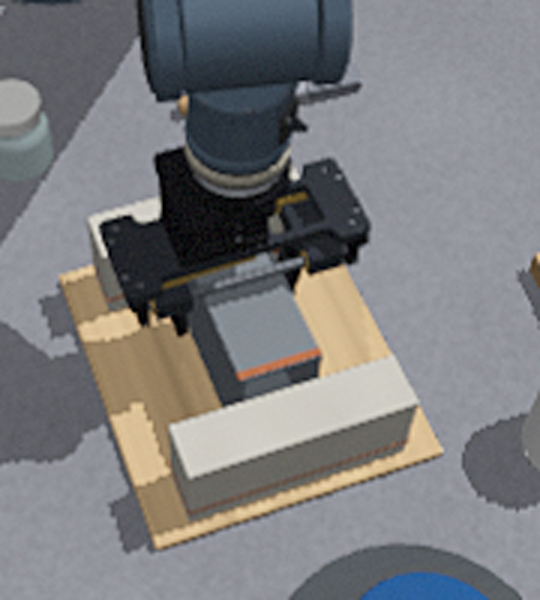

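```bash
python3 -m handwheel '[[0,0,0,0],[0,0,0,0],[0,0,0,0],[0,0,0,0],[0,0,0,0]]' 0 20
python3 -m handwheel '[[-0.006,0,0,0],[-0.012,0,0,0],[-0.018,0,0,0],[-0.018,0,0,0]]'
python3 -m handwheel '[[0,0,0,0],[0,0,0,0],[0,0,0,0],[0.008,0,-0.025,0],[0.018,0,-0.055,0],[0.025,0,-0.08,0],[0.03,0,-0.105,0],[0.03,0,-0.105,0]]' - 3
python3 - <<'E'
from h import *
c=save('scene','s6'); print(tcp()[:3,3])
for p in(0,10,20,30): print(p,((proj(c,tubpts(p,None,.1,.056))-[220,100])*3).round().tolist())
im=cv2.imread('pics/s6.png'); cv2.imwrite('pics/s6c.png',cv2.resize(im[100:300,220:400],(540,600),interpolation=cv2.INTER_CUBIC))
E
```

```text
time: 13.45
position: [0.5525, 0.0334, 0.0549]
tool_rot: [-0.033, 0.999, -0.0, 0.0]
ft_force: [0.0, -0.3, -0.6]
grip_width: 0.0639
grip_force: 20.0
time: 13.78
position: [0.5571, 0.0339, 0.0549]
tool_rot: [-0.033, 0.999, 0.0, -0.001]
ft_force: [-2.0, -0.3, 2.2]
grip_width: 0.0638
grip_force: 20.0
time: 14.45
position: [0.5494, 0.033, 0.088]
tool_rot: [-0.033, 0.999, -0.0, 0.002]
ft_force: [-0.8, 0.5, -2.3]
grip_width: 0.0644
grip_force: 3.0
[0.54940138 0.0330481  0.08744225]
0 [[238.0, 355.0], [323.0, 329.0], [181.0, 227.0], [261.0, 205.0]]
10 [[240.0, 376.0], [324.0, 350.0], [185.0, 233.0], [265.0, 210.0]]
20 [[241.0, 392.0], [323.0, 367.0], [188.0, 240.0], [269.0, 217.0]]
30 [[240.0, 405.0], [320.0, 379.0], [192.0, 249.0], [273.0, 226.0]]
```

View pics/s6c.png

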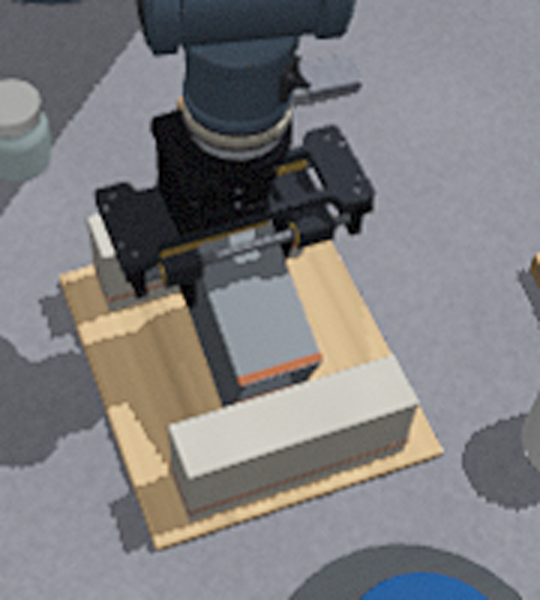

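```bash
python3 -m handwheel '[[-0.001,0,-0.02,0],[-0.002,0,-0.04,0],[-0.008,0,-0.055,0],[-0.015,0,-0.068,0],[-0.027,0,-0.078,0],[-0.039,0,-0.086,0],[-0.039,0,-0.086,0],[-0.039,0,-0.086,0]]'
python3 - <<'E'
from h import *
c=save('scene','s7'); print(tcp()[:3,3])
for p in(20,30,40,50,60): print(p,((proj(c,tubpts(p,None,.1,.056))-[220,100])*3).round().tolist())
im=cv2.imread('pics/s7.png'); cv2.imwrite('pics/s7c.png',cv2.resize(im[100:300,220:400],(540,600),interpolation=cv2.INTER_CUBIC))
E
```

```text
time: 15.17
position: [0.5608, 0.0339, 0.1121]
tool_rot: [-0.033, 0.999, -0.0, 0.0]
ft_force: [-0.0, -0.1, -2.8]
grip_width: 0.0641
grip_force: 3.0
[0.5602827  0.03399171 0.11186878]
20 [[248.0, 388.0], [332.0, 361.0], [193.0, 231.0], [276.0, 207.0]]
30 [[247.0, 401.0], [330.0, 374.0], [197.0, 240.0], [280.0, 216.0]]
40 [[244.0, 409.0], [325.0, 383.0], [201.0, 250.0], [285.0, 226.0]]
50 [[240.0, 413.0], [320.0, 388.0], [205.0, 261.0], [289.0, 236.0]]
60 [[235.0, 413.0], [313.0, 388.0], [208.0, 272.0], [292.0, 248.0]]
```

View pics/s7c.png

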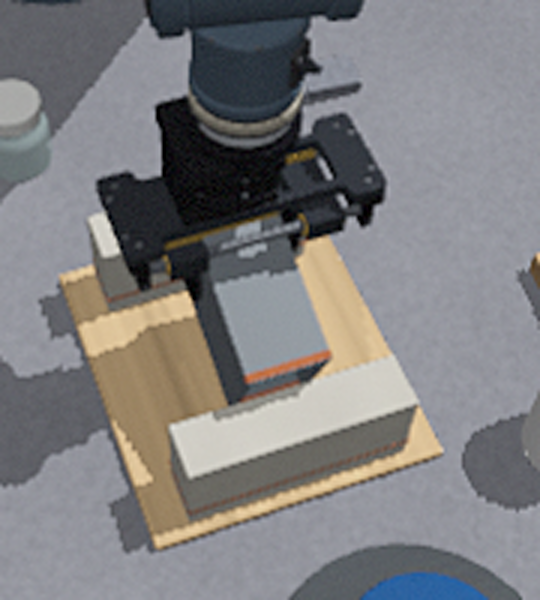

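```bash
python3 -m handwheel '[[0,0,-0.03,0],[0,0,-0.06,0],[0,0,-0.083,0],[0.02,0,-0.083,0],[0.06,0,-0.083,0],[0.1,0,-0.083,0],[0.125,0,-0.083,0],[0.135,0,-0.083,0],[0.135,0,-0.083,0]]'
python3 - <<'E'
from h import *
c=save('scene','s8'); print(tcp()[:3,3])
im=c['frame'][:,:,::-1].copy()
hsv=cv2.cvtColor(im,cv2.COLOR_BGR2HSV); m=(hsv[:,:,1]>110)&(hsv[:,:,2]>110)&(hsv[:,:,0]<14); m[:200]=0;m[250:]=0;m[:,:280]=0;m[:,345:]=0
v,u=np.nonzero(m); 
m2=np.zeros_like(m);m2[150:250,280:345]=0
hs=(hsv[:,:,1]>110)&(hsv[:,:,2]>110)&(hsv[:,:,0]<14); v,u=np.nonzero(hs[150:260,280:345]); v+=150;u+=280
for k in sorted(set(u))[::4]: print(k,v[u==k].min(),v[u==k].max())
for p in(5,10,15,20): print(p,proj(c,tubpts(p,None,.1,.056))[:2].round(1).tolist())
E
```

```text
time: 15.97
position: [0.5195, 0.0313, 0.1373]
tool_rot: [-0.033, 0.999, 0.0, 0.0]
ft_force: [0.0, 0.6, -3.6]
grip_width: 0.064
grip_force: 3.0
[0.52011527 0.03117462 0.1372744 ]
289 215 215
296 205 213
300 203 211
304 202 210
308 201 209
312 200 208
316 199 200
320 197 199
5 [[295.3, 197.8], [324.4, 189.1]]
10 [[295.7, 201.3], [324.5, 192.7]]
15 [[295.9, 204.5], [324.5, 195.9]]
20 [[296.0, 207.4], [324.3, 198.9]]
```

```bash
python3 -m handwheel '[[0,0,0.01,0],[0,0,0.02,0],[-0.015,0,0.028,0],[-0.029,0,0.037,0],[-0.042,0,0.046,0],[-0.054,0,0.056,0],[-0.066,0,0.068,0],[-0.077,0,0.08,0],[-0.08,0,0.085,0],[-0.08,0,0.085,0]]'
python3 - <<'E'
from h import *
c=save('scene','s9'); print(tcp()[:3,3])
im=cv2.imread('pics/s9.png'); cv2.imwrite('pics/s9c.png',cv2.resize(im[100:300,220:400],(540,600),interpolation=cv2.INTER_CUBIC))
for p in(15,25,35,45,55): print(p,((proj(c,tubpts(p,None,.1,.056))-[220,100])*3).round().tolist())
E
```

```text
time: 16.85
position: [0.544, 0.0328, 0.1111]
tool_rot: [-0.033, 0.999, -0.0, -0.0]
ft_force: [0.4, -0.1, -0.8]
grip_width: 0.0637
grip_force: 3.0
[0.54370167 0.0328727  0.11106754]
15 [[239.0, 361.0], [324.0, 335.0], [184.0, 211.0], [266.0, 188.0]]
25 [[239.0, 376.0], [322.0, 350.0], [188.0, 219.0], [270.0, 195.0]]
35 [[237.0, 387.0], [319.0, 362.0], [191.0, 228.0], [274.0, 204.0]]
45 [[234.0, 394.0], [314.0, 369.0], [195.0, 238.0], [278.0, 215.0]]
55 [[230.0, 396.0], [308.0, 371.0], [199.0, 249.0], [282.0, 225.0]]
```

View pics/s9c.png

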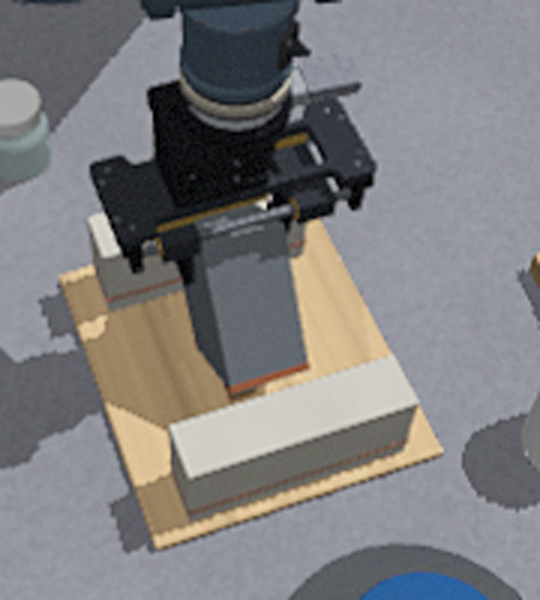

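```bash
python3 -m handwheel '[[-0.02,0,0,0],[-0.04,0,0,0],[-0.055,0,0,0],[-0.07,0,0,0],[-0.087,0,-0.002,0],[-0.108,0,0,0],[-0.128,0,0.006,0],[-0.128,0,0.006,0]]' - 5
python3 - <<'E'
from h import *
c=save('scene','s10'); print(tcp()[:3,3])
hsv=cv2.cvtColor(c['frame'],cv2.COLOR_RGB2HSV)
hs=(hsv[:,:,1]>110)&(hsv[:,:,2]>100)&(hsv[:,:,0]<14); v,u=np.nonzero(hs[180:260,270:345]); v+=180;u+=270
for k in sorted(set(u))[::4]: print(k,v[u==k].min(),v[u==k].max(),end='; ')
for p in(40,50,60,70,80,90): print(p,proj(c,tubpts(p,None,.1,.056)).round(1).tolist())
E
```

```text
time: 17.57
position: [0.5826, 0.0356, 0.1093]
tool_rot: [-0.033, 0.999, 0.0, -0.0]
ft_force: [-2.2, 1.2, -0.4]
grip_width: 0.0638
grip_force: 5.0
[0.58251396 0.03558133 0.10926993]
286 217 217; 40 [[305.0, 245.5], [332.4, 236.7], [290.7, 192.0], [318.8, 183.7]]
50 [[303.6, 246.6], [330.4, 238.0], [292.0, 195.6], [320.1, 187.3]]
60 [[301.8, 246.2], [328.0, 237.8], [293.1, 199.5], [321.2, 191.1]]
70 [[299.6, 244.6], [325.3, 236.3], [294.1, 203.3], [322.2, 194.9]]
80 [[297.2, 241.6], [322.4, 233.6], [295.0, 207.0], [322.9, 198.5]]
90 [[294.7, 237.6], [319.5, 229.8], [295.6, 210.4], [323.4, 202.0]]
```

```bash
python3 -m handwheel '[[-0.024,0,0.006,0],[-0.049,0,0.014,0],[-0.075,0,0.024,0],[-0.095,0,0.035,0],[-0.105,0,0.042,0],[-0.105,0,0.047,0],[-0.105,0,0.047,0]]'
python3 - <<'E'
from h import *
c=save('scene','s11'); print(tcp()[:3,3])
im=cv2.imread('pics/s11.png'); cv2.imwrite('pics/s11c.png',cv2.resize(im[100:300,220:400],(540,600),interpolation=cv2.INTER_CUBIC))
for p in(70,80,90): print(p,((proj(c,tubpts(p,None,.1,.056))-[220,100])*3).round().tolist())
for z in vision.outline_of('scene','tub')[:2]: m=z['mask']; v,u=np.nonzero(m); print(z['conf'],u.min(),u.max(),v.min(),v.max(),m.sum())
E
```

```text
time: 18.2
position: [0.6152, 0.0374, 0.0955]
tool_rot: [-0.033, 0.999, -0.0, 0.001]
ft_force: [-0.3, -0.9, -1.9]
grip_width: 0.064
grip_force: 5.0
[0.61442512 0.03744056 0.09544199]
70 [[253.0, 477.0], [330.0, 452.0], [238.0, 357.0], [322.0, 331.0]]
80 [[245.0, 468.0], [321.0, 443.0], [240.0, 368.0], [324.0, 342.0]]
90 [[237.0, 455.0], [312.0, 431.0], [242.0, 378.0], [326.0, 352.0]]
0.83 288 328 199 235 911
```

View pics/s11c.png

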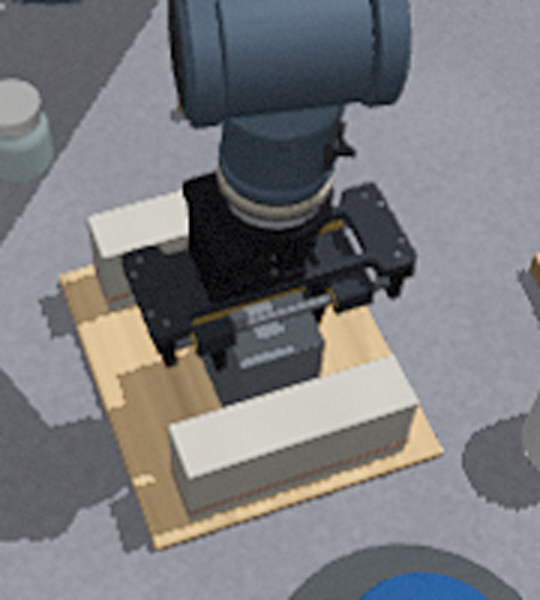

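```bash
python3 -m handwheel '[[0,0,0,0],[0,0,0,0],[0,0,0,0],[0,0,0,0],[0,0,0,0],[0,0,0,0]]' 95 20
python3 -m handwheel '[[0.01,0,0,0],[0.023,0,0.01,0],[0.023,0,0.03,0],[0.023,0,0.03,0]]'
python3 -m handwheel '[[0,0,0,0],[0,0,0,0],[0,0,0,0],[0,0,0,0],[0,0,0,0]]' 0 25
python3 - <<'E'
from h import *
c=save('scene','s12');T=tcp(); print(T[:3,3])
# expected top-face corners if standing flat: centre from tool
P=T[:3,3].copy(); 
for z in(.13,.122,.14):
  P[2]=z; print(z,proj(c,np.array([P+U*a+V*b for a in(.05,-.05) for b in(-.032,.032)])).round(1).tolist())
m=vision.outline_of('scene','tub')
for z in m[:1]:
    k=max(cv2.findContours(z['mask'].astype(np.uint8),0,2)[0],key=cv2.contourArea); print(z['conf'],cv2.approxPolyDP(k,2,True)[:,0].tolist())
E
```

```text
time: 18.8
position: [0.6137, 0.0375, 0.0957]
tool_rot: [-0.033, 0.999, -0.0, 0.0]
ft_force: [-0.3, 0.6, -0.1]
grip_width: 0.0822
grip_force: 0.0
time: 19.13
position: [0.6054, 0.0372, 0.0853]
tool_rot: [-0.033, 0.999, 0.0, -0.001]
ft_force: [-0.6, 0.4, 0.4]
grip_width: 0.0825
grip_force: 0.0
time: 19.55
position: [0.607, 0.037, 0.0867]
tool_rot: [-0.033, 0.999, -0.0, 0.0]
ft_force: [-0.5, -0.1, -0.8]
grip_width: 0.0638
grip_force: 25.0
[0.60699937 0.03699376 0.08664336]
0.13 [[300.5, 224.5], [328.5, 215.8], [284.6, 188.4], [311.1, 180.7]]
0.122 [[300.4, 226.4], [328.2, 217.8], [284.6, 190.5], [310.9, 182.8]]
0.14 [[300.6, 222.1], [328.9, 213.3], [284.6, 185.8], [311.4, 178.0]]
```

```bash
python3 - <<'E'
import cv2
g=cv2.cvtColor(cv2.imread('pics/s12.png'),cv2.COLOR_BGR2GRAY)
for u in(303,308,314,320,325): print(u,g[196:242,u].tolist())
for v in(222,228): print(v,g[v,284:340].tolist())
E
```

```text
303 [29, 27, 17, 34, 96, 123, 113, 100, 98, 138, 131, 71, 76, 96, 90, 89, 90, 90, 88, 84, 123, 146, 142, 143, 144, 149, 129, 77, 62, 65, 66, 65, 61, 64, 62, 59, 61, 184, 219, 207, 206, 207, 207, 207, 206, 208]
308 [30, 29, 59, 118, 145, 146, 125, 105, 118, 97, 79, 124, 151, 123, 83, 88, 86, 89, 98, 131, 145, 143, 142, 146, 138, 96, 58, 61, 67, 62, 66, 62, 65, 56, 48, 140, 201, 211, 206, 205, 204, 207, 205, 206, 206, 208]
314 [46, 82, 91, 89, 77, 93, 131, 121, 72, 111, 141, 115, 83, 87, 89, 88, 83, 122, 150, 145, 142, 144, 146, 109, 55, 65, 66, 63, 63, 64, 62, 60, 46, 131, 197, 211, 206, 206, 207, 207, 207, 206, 205, 206, 205, 204]
320 [43, 74, 77, 93, 137, 132, 70, 79, 94, 92, 91, 91, 91, 92, 90, 90, 85, 123, 148, 148, 144, 111, 53, 61, 62, 67, 62, 62, 67, 61, 51, 111, 189, 211, 207, 205, 204, 206, 205, 205, 205, 205, 205, 205, 206, 205]
325 [1, 42, 115, 125, 95, 51, 0, 0, 37, 111, 148, 169, 153, 110, 95, 91, 128, 147, 149, 131, 81, 59, 61, 60, 64, 59, 59, 57, 55, 53, 185, 219, 207, 205, 205, 203, 206, 205, 206, 205, 204, 205, 204, 205, 204, 204]
222 [135, 139, 143, 135, 91, 61, 51, 30, 38, 56, 63, 61, 62, 61, 52, 65, 117, 151, 132, 129, 110, 83, 77, 53, 58, 59, 63, 64, 62, 63, 66, 63, 63, 64, 65, 64, 62, 60, 63, 65, 64, 59, 59, 152, 209, 201, 197, 193, 192, 194, 192, 184, 194, 200, 195, 198]
228 [136, 133, 135, 136, 143, 149, 135, 72, 58, 57, 63, 65, 62, 58, 62, 61, 60, 66, 62, 61, 62, 63, 64, 64, 65, 64, 60, 60, 58, 56, 46, 48, 70, 130, 181, 187, 189, 209, 220, 211, 210, 207, 209, 207, 207, 206, 205, 205, 205, 205, 205, 205, 206, 208, 207, 207]
```

```bash
python3 -m handwheel '[[0,0,0.005,0],[0.01,0,0.005,0],[0.025,0,0.005,0],[0.04,0,0.005,0],[0.05,0,0.005,0],[0.05,0,0.005,0],[0.05,0,0.005,0],[0.05,0,0.005,0]]'
python3 - <<'E'
from h import *
T=tcp();print(T[:3,3]-[.578,.033,0])
c=save('scene','s13'); P=T[:3,3].copy();P[2]=.13; print(proj(c,np.array([P+U*a+V*b for a in(.05,-.05) for b in(-.032,.032)])).round(1).tolist())
g=cv2.cvtColor(c['frame'],cv2.COLOR_RGB2GRAY)
for u in(300,308,314,320): print(u,g[190:236,u].tolist())
E
```

```text
time: 20.32
position: [0.5949, 0.0356, 0.0869]
tool_rot: [-0.033, 0.999, -0.0, 0.004]
ft_force: [4.0, 0.4, 6.6]
grip_width: 0.064
grip_force: 25.0
[0.0168596  0.00262959 0.08694895]
[[298.2, 219.9], [326.0, 211.4], [282.6, 184.4], [308.9, 176.8]]
300 [11, 16, 23, 22, 32, 77, 110, 115, 103, 81, 110, 124, 91, 70, 80, 89, 91, 91, 91, 87, 87, 82, 119, 146, 143, 143, 145, 131, 87, 62, 63, 67, 61, 64, 63, 60, 65, 61, 63, 63, 64, 61, 58, 63, 185, 220]
308 [30, 15, 47, 75, 126, 151, 143, 124, 133, 128, 68, 116, 153, 122, 82, 86, 90, 89, 80, 121, 148, 142, 140, 144, 149, 124, 62, 58, 64, 63, 63, 62, 65, 64, 64, 63, 63, 65, 62, 59, 48, 140, 200, 211, 207, 205]
314 [46, 73, 90, 89, 89, 92, 130, 134, 82, 62, 79, 92, 89, 89, 90, 87, 85, 127, 150, 145, 142, 144, 148, 127, 76, 56, 63, 64, 63, 68, 61, 65, 64, 64, 65, 63, 66, 62, 48, 132, 196, 210, 204, 206, 205, 205]
320 [7, 10, 0, 33, 113, 128, 91, 49, 63, 82, 93, 94, 92, 88, 90, 88, 85, 124, 149, 142, 147, 131, 86, 59, 63, 64, 61, 63, 67, 62, 66, 64, 64, 62, 65, 62, 50, 111, 188, 211, 205, 205, 204, 203, 204, 204]
```

```bash
python3 -m handwheel '[[0,0,-0.01,0],[0,0,-0.025,0],[0,0,-0.045,0],[0,0,-0.07,0],[0,0,-0.1,0],[0,0,-0.14,0],[0,0,-0.18,0],[0,0,-0.22,0],[0,0,-0.26,0],[0,0,-0.3,0],[0,0,-0.34,0],[0,0,-0.38,0],[0,0,-0.41,0],[0,0,-0.42,0],[0,0,-0.42,0],[0,0,-0.42,0],[0,0,-0.42,0]]'
python3 - <<'E'
from h import *
c=save('scene','s14');T=tcp();print(T[:3,3])
for l in('stamp0',):
  for z in vision.outline_of('scene',l)[:5]: print(round(z['conf'],2),np.round(z['point']),unproj(c,np.array(z['point'])[None,::-1],.03)[0].round(3), z['mask'].sum())
E
```

```text
time: 21.78
position: [0.5912, 0.0361, 0.2103]
tool_rot: [-0.033, 0.999, 0.0, -0.001]
ft_force: [-0.1, -0.8, -2.0]
grip_width: 0.0641
grip_force: 25.0
[0.59116619 0.0361018  0.21016454]
0.74 [222. 301.] [0.596 0.032 0.03 ] 209
0.68 [194. 404.] [0.59  0.305 0.03 ] 306
0.58 [216. 309.] [0.586 0.057 0.03 ] 51
0.57 [215. 292.] [0.573 0.017 0.03 ] 112
```

```bash
python3 - <<'E'
from h import *
rel(.44,.29,.21,93.8); rel(.44,.29,.078,93.8)
E
```

```text
shift frac [0.447 0.878 0.002] turn frac -0.0 (+/-0.5 alt) q6 -1.76
shift frac [0.446 0.878 0.442] turn frac -0.0 (+/-0.5 alt) q6 -1.76
```

```bash
python3 -m handwheel '[[0.03,0.06,0,0],[0.08,0.15,0,0],[0.13,0.26,0,0],[0.19,0.37,0,0],[0.25,0.48,0,0],[0.3,0.59,0,0],[0.36,0.7,0,0],[0.4,0.79,0,0],[0.43,0.85,0,0],[0.446,0.878,0.02,0],[0.446,0.878,0.08,0],[0.446,0.878,0.16,0],[0.446,0.878,0.24,0],[0.446,0.878,0.32,0],[0.446,0.878,0.37,0],[0.446,0.878,0.41,0],[0.446,0.878,0.425,0],[0.446,0.878,0.435,0],[0.446,0.878,0.443,0],[0.446,0.878,0.443,0]]'
python3 -m handwheel '[[0,0,0.003,0],[0,0,0.003,0],[0,0,0.003,0]]'
```

```text
time: 23.55
position: [0.4413, 0.2899, 0.0782]
tool_rot: [-0.033, 0.999, 0.0, 0.0]
ft_force: [-0.2, 0.2, -2.7]
grip_width: 0.0638
grip_force: 25.0
time: 23.8
position: [0.4412, 0.2902, 0.0778]
tool_rot: [-0.033, 0.999, 0.0, 0.001]
ft_force: [-0.4, 0.3, -1.8]
grip_width: 0.064
grip_force: 25.0
```

```bash
python3 -m handwheel '[[0,0,0.004,0],[0,0,0.008,0],[0,0,0.008,0]]'
python3 -m handwheel '[[0,0,0,0],[0,0,0,0],[0,0,0,0],[0,0,0,0],[0,0,-0.05,0],[0,0,-0.15,0],[0,0,-0.29,0],[0,0,-0.42,0],[0,0,-0.42,0]]' 95 20
python3 - <<'E'
from h import *
c=vision.camera('top'); 
for l in('stamp4','stamp0'):
  for z in vision.outline_of('top',l)[:4]: print(l,round(z['conf'],2),np.round(z['point']),rect(c,z['mask'],.022),z['mask'].sum())
for z in vision.outline_of('top','tub')[:2]: print(z['conf'],rect(c,z['mask'],.12))
rel(.5845,.3134,.13,87)
E
```

```text
time: 24.05
position: [0.4414, 0.2902, 0.0766]
tool_rot: [-0.033, 0.999, 0.0, 0.001]
ft_force: [-1.0, -1.3, 10.1]
grip_width: 0.0638
grip_force: 25.0
time: 24.8
position: [0.4453, 0.292, 0.2078]
tool_rot: [-0.033, 0.999, 0.002, 0.007]
ft_force: [1.3, -0.2, 0.4]
grip_width: 0.0823
grip_force: 0.0
stamp4 0.74 [265. 423.] [ 434.9 -394.1  263.9   32.5    1.4] 1023
stamp4 0.65 [205. 265.] [587.6  46.4  31.5  22.6   1.7] 98
stamp4 0.61 [205. 275.] [582.6  20.8  20.   16.9   1.6] 48
stamp4 0.49 [205. 169.] [580.2 315.7  60.5  25.4   3.5] 187
stamp0 0.74 [265. 423.] [ 434.9 -394.1  263.9   32.5    1.4] 1023
stamp0 0.65 [205. 265.] [587.6  46.4  31.5  22.6   1.7] 98
stamp0 0.61 [205. 275.] [582.6  20.8  20.   16.9   1.6] 48
stamp0 0.49 [205. 169.] [580.2 315.7  60.5  25.4   3.5] 187
0.7 [405.8 271.5  72.7  38.2 -88.3]
0.19 [ 430.6 -363.9  246.7   31.4    0.9]
shift frac [-0.487  0.047  0.232] turn frac 0.0189 (+/-0.5 alt) q6 -1.27
```

```bash
python3 -m handwheel '[[-0.12,0.01,0,0],[-0.25,0.02,0,0.01],[-0.38,0.04,0.1,0.0189],[-0.487,0.047,0.2,0.0189],[-0.487,0.047,0.232,0.0189],[-0.487,0.047,0.232,0.0189],[-0.487,0.047,0.232,0.0189]]' 60
python3 - <<'E'
from h import *
T=tcp();c=save('wrist','w2')
for z in vision.outline_of('wrist','stamp4')[:3]: print(round(z['conf'],2),np.round(z['point']),rect(c,z['mask'],.022,T),z['mask'].sum())
print(proj(c,[.5825,.3145,.022],T)); rel(.583,.3145,.018,87)
E
```

```text
time: 25.58
position: [0.5833, 0.3128, 0.1276]
tool_rot: [0.026, 1.0, -0.001, -0.004]
ft_force: [-1.0, -0.4, 0.2]
grip_width: 0.0534
grip_force: 0.0
0.76 [210. 283.] [580.6 315.1  63.7  22.1  -2.5] 1951
0.59 [229.   4.] [585.6  66.9   8.6   1.9 -16.1] 24
[[281.11090128 210.38138811]]
shift frac [0.004 0.003 0.376] turn frac 0.0 (+/-0.5 alt) q6 -1.19
```

```bash
python3 -m handwheel '[[0.008,-0.003,0.1,0],[0.008,0.003,0.22,0],[0.008,0.003,0.31,0],[0.008,0.003,0.36,0],[0.008,0.003,0.385,0],[0.008,0.003,0.385,0],[0.008,0.003,0.385,0]]'
python3 -m handwheel '[[0,0,0,0],[0,0,0,0],[0,0,0,0],[0,0,0,0],[0,0,-0.1,0],[0,0,-0.22,0],[0,0,-0.34,0],[0,0,-0.45,0],[0,0,-0.45,0]]' 0 20
python3 - <<'E'
from h import *
rel(.582,-.037,.16,93.8); rel(.582,-.037,.0235,93.8)
E
```

```text
time: 26.27
position: [0.5838, 0.3152, 0.0173]
tool_rot: [0.026, 1.0, 0.0, 0.001]
ft_force: [0.2, 0.9, 0.1]
grip_width: 0.0523
grip_force: 0.0
time: 27.02
position: [0.588, 0.3165, 0.1591]
tool_rot: [0.026, 1.0, 0.003, 0.007]
ft_force: [1.6, 0.7, 0.4]
grip_width: 0.0031
grip_force: 0.0
shift frac [-0.042 -1.178 -0.009] turn frac -0.0189 (+/-0.5 alt) q6 -1.19
shift frac [-0.035 -1.18   0.446] turn frac -0.0189 (+/-0.5 alt) q6 -1.19
```

```bash
python3 -m handwheel '[[0,0,0,0],[0,0,0,0],[0,0,0,0]]' 60
python3 - <<'E'
from h import *
T=tcp();c=save('wrist','w3')
for z in vision.outline_of('wrist','stamp4')[:3]: print(round(z['conf'],2),np.round(z['point']),rect(c,z['mask'],.022,T),z['mask'].sum())
c=save('top','t3')
for z in vision.outline_of('top','stamp4')[:5]: print(round(z['conf'],2),np.round(z['point']),rect(c,z['mask'],.022),z['mask'].sum())
E
python3 -c "
import cv2,numpy as np
a=cv2.imread('pics/w3.png');b=cv2.resize(cv2.imread('pics/t3.png')[150:290,110:330],(560,356),interpolation=cv2.INTER_CUBIC)
cv2.imwrite('pics/w3c.png',cv2.resize(np.vstack([a,b]),(433,600)))"
```

```text
time: 27.27
position: [0.5821, 0.3143, 0.1491]
tool_rot: [0.026, 1.0, -0.001, -0.002]
ft_force: [0.4, 0.0, -0.2]
grip_width: 0.0161
grip_force: 0.0
0.89 [206. 280.] [581.3 314.9  62.9  22.4  -4.1] 1669
0.87 [216.   8.] [583.1  59.3  30.2  19.1 -16.1] 425
0.57 [204. 261.] [587.5  47.8  31.5  19.8   1.7] 86
0.55 [211. 168.] [567.1 314.9  28.8  25.4   3.5] 94
0.52 [207. 275.] [582.5  22.3  20.   19.7   1.6] 59
0.46 [201. 272.] [609.8  23.   28.8  19.8   1.6] 78
```

```bash
python3 -m handwheel '[[0.004,0.0,0,0],[0.004,0,0.1,0],[0.004,0,0.2,0],[0.004,0,0.3,0],[0.004,0,0.38,0],[0.004,0,0.43,0],[0.004,0,0.455,0],[0.004,0,0.455,0],[0.004,0,0.455,0],[0.004,0,0.455,0]]' 60
python3 -m handwheel '[[0,0,0,0],[0,0,0,0],[0,0,0,0],[0,0,0,0],[0,0,0,0],[0,0,0,0],[0,0,0,0],[0,0,0,0],[0,0,0,0]]' 0 20
```

```text
time: 28.3
position: [0.5832, 0.3152, 0.0155]
tool_rot: [0.026, 1.0, 0.0, 0.001]
ft_force: [-0.3, 0.1, -0.9]
grip_width: 0.0521
grip_force: 0.0
time: 29.05
position: [0.5823, 0.3149, 0.0145]
tool_rot: [0.026, 1.0, 0.0, 0.0]
ft_force: [0.2, -0.2, 1.7]
grip_width: 0.0216
grip_force: 20.0
```

```bash
python3 -m handwheel '[[0,0,-0.1,0],[0,0,-0.22,0],[0,0,-0.34,0],[0,0,-0.48,0],[0,-0.06,-0.5,0],[0,-0.15,-0.5,0],[0,-0.25,-0.5,0],[0,-0.35,-0.5,0],[-0.01,-0.45,-0.5,-0.01],[-0.02,-0.55,-0.5,-0.019],[-0.02,-0.65,-0.5,-0.019],[-0.02,-0.75,-0.5,-0.019],[-0.02,-0.85,-0.5,-0.019],[-0.02,-0.95,-0.5,-0.019],[-0.02,-1,-0.5,-0.019],[-0.02,-1,-0.5,-0.019]]'
python3 - <<'E'
from h import *
print(robot.get_obs()['grip_width']);rel(.582,-.037,.025,93.8)
E
```

```text
time: 30.38
position: [0.5724, 0.0115, 0.164]
tool_rot: [-0.031, 1.0, -0.001, -0.0]
ft_force: [0.0, 0.2, -0.2]
grip_width: 0.022
grip_force: 20.0
0.021997512049898162
shift frac [-0.022 -0.163  0.464] turn frac -0.0006 (+/-0.5 alt) q6 -1.81
```

```bash
python3 -m handwheel '[[-0.022,-0.1,0,0],[-0.022,-0.165,0,0],[-0.022,-0.165,0,0],[-0.022,-0.165,0.1,0],[-0.022,-0.165,0.2,0],[-0.022,-0.165,0.3,0],[-0.022,-0.165,0.38,0],[-0.022,-0.165,0.42,0],[-0.022,-0.165,0.445,0],[-0.022,-0.165,0.463,0],[-0.022,-0.165,0.463,0],[-0.022,-0.165,0.463,0]]'
python3 -m handwheel '[[0,0,0.003,0],[0,0,0.003,0],[0,0,0.003,0]]'
```

```text
time: 31.38
position: [0.5832, -0.0339, 0.0263]
tool_rot: [-0.034, 0.999, -0.0, 0.001]
ft_force: [0.3, -0.9, -0.0]
grip_width: 0.0218
grip_force: 20.0
time: 31.63
position: [0.5828, -0.0342, 0.0253]
tool_rot: [-0.033, 0.999, -0.0, 0.001]
ft_force: [-0.3, -0.1, -1.3]
grip_width: 0.0219
grip_force: 20.0
```

```bash
python3 -m handwheel '[[0,0,0.004,0],[0,0,0.004,0],[0,0,0.004,0],[0,0,0.004,0],[0,0,-0.1,0],[0,0,-0.22,0],[0,0,-0.34,0],[0,0,-0.46,0],[0,0,-0.55,0],[0,0,-0.55,0]]' 45 20
python3 - <<'E'
from h import *
T=tcp();c=vision.camera('top')
for l in('slat0','stamp0'):
  for z in vision.outline_of('top',l)[:5]: print(l,round(z['conf'],2),np.round(z['point']),rect(c,z['mask'],.02))
rel(.431,-.215,.15,87)
E
```

```text
time: 32.47
position: [0.5862, -0.0349, 0.1958]
tool_rot: [-0.034, 0.999, -0.002, 0.006]
ft_force: [1.4, 0.3, 0.1]
grip_width: 0.039
grip_force: 0.0
slat0 0.76 [264. 422.] [ 435.1 -396.1  264.4   33.2    2.4]
slat0 0.63 [258. 350.] [ 441.2 -186.7  269.4   27.6   -3. ]
shift frac [ 0.542 -0.569  0.131] turn frac 0.019 (+/-0.5 alt) q6 -1.89
```

```bash
python3 - <<'E'
from h import *
rel(.441,-.187,.13,87)
E
```

```text
shift frac [ 0.502 -0.478  0.198] turn frac 0.019 (+/-0.5 alt) q6 -1.89
```

```bash
python3 -m handwheel '[[0.1,-0.1,0,0],[0.2,-0.19,0,0.01],[0.3,-0.285,0.05,0.019],[0.4,-0.38,0.15,0.019],[0.502,-0.478,0.198,0.019],[0.502,-0.478,0.198,0.019],[0.502,-0.478,0.198,0.019],[0.502,-0.478,0.198,0.019],[0.502,-0.478,0.198,0.019]]' 65
python3 - <<'E'
from h import *
T=tcp();c=save('wrist','w4')
for z in vision.outline_of('wrist','slat0')[:3]: print(round(z['conf'],2),np.round(z['point']),rect(c,z['mask'],.018,T),z['mask'].sum())
E
```

```text
time: 33.37
position: [0.4418, -0.1867, 0.1294]
tool_rot: [0.026, 1.0, 0.001, -0.0]
ft_force: [-1.0, 1.3, 0.5]
grip_width: 0.0566
grip_force: 0.0
0.94 [156.  26.] [ 388.4 -394.6  178.1   37.8    1.3] 7722
0.92 [160. 278.] [ 402.5 -185.8  192.4   26.7   -3. ] 8163
```

```bash
python3 -m handwheel '[[0,-0.003,0.1,0],[0,-0.003,0.2,0],[0,-0.003,0.3,0],[0,-0.003,0.37,0],[0,-0.003,0.4,0],[0,-0.003,0.4,0],[0,-0.003,0.4,0]]'
python3 -m handwheel '[[0,0,0,0],[0,0,0,0],[0,0,0,0],[0,0,0,0],[0,0,0,0],[0,0,0,0],[0,0,0,0],[0,0,0,0]]' 0 40
python3 -m handwheel '[[0,0,-0.08,0],[0,0,-0.18,0],[0,0,-0.3,0],[0,0,-0.42,0],[0,0,-0.5,0],[0,0,-0.5,0],[0,0,-0.5,0]]'
python3 - <<'E'
from h import *
p=np.array([.578,.033])-V[:2]*.035+U[:2]*.0; print(p); rel(p[0],p[1],.16,93.8)
E
```

```text
time: 34.05
position: [0.4425, -0.1876, 0.0103]
tool_rot: [0.025, 1.0, -0.0, 0.0]
ft_force: [-0.1, -0.6, -0.5]
grip_width: 0.0563
grip_force: 0.0
time: 34.72
position: [0.4417, -0.1881, 0.0103]
tool_rot: [0.026, 1.0, -0.0, 0.0]
ft_force: [0.5, 0.1, 2.6]
grip_width: 0.0258
grip_force: 40.0
time: 35.3
position: [0.4421, -0.1885, 0.1612]
tool_rot: [0.026, 1.0, -0.001, 0.001]
ft_force: [0.3, -0.7, -1.3]
grip_width: 0.0257
grip_force: 40.0
[ 0.58031959 -0.00192305]
shift frac [-0.428  0.645  0.004] turn frac -0.0189 (+/-0.5 alt) q6 -2.15
```

```bash
python3 - <<'E'
from h import *
p=np.array([.578,.033])+V[:2]*.04; print(p); rel(p[0],p[1],.16,93.8)
E
```

```text
[0.57534904 0.07291206]
shift frac [-0.398  0.893  0.003] turn frac -0.0189 (+/-0.5 alt) q6 -2.15
```

```bash
python3 -m handwheel '[[-0.04,0.08,-0.02,0],[-0.1,0.2,-0.02,-0.005],[-0.14,0.31,-0.02,-0.012],[-0.18,0.41,-0.02,-0.0189],[-0.23,0.51,-0.02,-0.0189],[-0.27,0.61,-0.02,-0.0189],[-0.32,0.71,-0.02,-0.0189],[-0.36,0.81,-0.02,-0.0189],[-0.398,0.893,-0.02,-0.0189],[-0.398,0.893,-0.02,-0.0189],[-0.398,0.893,0.05,-0.0189],[-0.398,0.893,0.1,-0.0189],[-0.398,0.893,0.15,-0.0189],[-0.398,0.893,0.175,-0.0189],[-0.398,0.893,0.19,-0.0189],[-0.398,0.893,0.2,-0.0189],[-0.398,0.893,0.2,-0.0189]]'
python3 -m handwheel '[[0,0,0.004,0],[0,0,0.004,0],[0,0,0.004,0]]'
```

```text
time: 36.72
position: [0.5738, 0.0729, 0.1003]
tool_rot: [-0.033, 0.999, 0.0, -0.001]
ft_force: [-1.0, 0.4, 1.5]
grip_width: 0.0256
grip_force: 40.0
time: 36.97
position: [0.574, 0.0728, 0.1003]
tool_rot: [-0.033, 0.999, -0.0, -0.001]
ft_force: [-4.4, -0.2, 9.1]
grip_width: 0.026
grip_force: 40.0
```

Resting on the bricks. Release, rise, go for the second slat.

```bash
python3 -m handwheel '[[0,0,0,0],[0,0,0,0],[0,0,0,0],[0,0,0,0],[0,0,-0.05,0],[0,0,-0.15,0],[0,0,-0.25,0],[0,0,-0.33,0],[0,0,-0.33,0]]' 60 40
python3 - <<'E'
from h import *
rel(.437,-.396,.14,91.5)
E
```

```text
time: 37.72
position: [0.5784, 0.073, 0.2028]
tool_rot: [-0.033, 0.999, -0.001, 0.005]
ft_force: [-0.5, -0.7, -0.3]
grip_width: 0.0519
grip_force: 0.0
shift frac [ 0.576 -1.528  0.206] turn frac 0.0064 (+/-0.5 alt) q6 -1.7
```

```bash
python3 -m handwheel '[[0.05,-0.1,0,0],[0.38,-0.95,0,0.006],[0.38,-0.95,0,0.006],[0.38,-0.95,0,0.006],[0.38,-0.95,0,0.006],[0.38,-0.95,0,0.006],[0.38,-0.95,0,0.006],[0.38,-0.95,0,0.006],[0.38,-0.95,0,0.006],[0.38,-0.95,0,0.006]]'
python3 - <<'E'
from h import *
rel(.437,-.396,.13,91.5)
E
```

```text
time: 38.55
position: [0.4793, -0.2198, 0.197]
tool_rot: [-0.013, 1.0, 0.001, -0.0]
ft_force: [-0.2, 1.0, 1.1]
grip_width: 0.0521
grip_force: 0.0
shift frac [ 0.155 -0.584  0.223] turn frac -0.0002 (+/-0.5 alt) q6 -2.24
```

```bash
python3 -m handwheel '[[0.04,-0.12,0,0],[0.08,-0.25,0,0],[0.12,-0.38,0.05,0],[0.15,-0.5,0.13,0],[0.155,-0.57,0.2,0],[0.155,-0.584,0.223,0],[0.155,-0.584,0.223,0],[0.155,-0.584,0.223,0]]' 65
python3 - <<'E'
from h import *
T=tcp();c=save('wrist','w5')
for z in vision.outline_of('wrist','slat0')[:3]: print(round(z['conf'],2),np.round(z['point']),rect(c,z['mask'],.018,T),z['mask'].sum())
E
```

```text
time: 39.22
position: [0.4387, -0.393, 0.1302]
tool_rot: [-0.015, 1.0, 0.002, -0.001]
ft_force: [-1.0, -0.8, 0.5]
grip_width: 0.0567
grip_force: 0.0
0.6 [157. 269.] [ 398.1 -400.9  195.9   25.9    1.2] 8212
```

```bash
python3 -m handwheel '[[0.004,-0.017,0.1,0],[0.004,-0.017,0.2,0],[0.004,-0.017,0.3,0],[0.004,-0.017,0.37,0],[0.004,-0.017,0.4,0],[0.004,-0.017,0.4,0],[0.004,-0.017,0.4,0]]'
python3 -m handwheel '[[0,0,0,0],[0,0,0,0],[0,0,0,0],[0,0,0,0],[0,0,0,0],[0,0,0,0],[0,0,0,0],[0,0,0,0]]' 0 40
python3 -m handwheel '[[0,0,-0.08,0],[0,0,-0.18,0],[0,0,-0.3,0],[0,0,-0.42,0],[0,0,-0.52,0],[0,0,-0.52,0],[0,0,-0.52,0]]'
python3 - <<'E'
from h import *
p=np.array([.578,.033])-V[:2]*.035; print(p); rel(p[0],p[1],.165,93.8)
E
```

```text
time: 39.9
position: [0.4384, -0.4, 0.012]
tool_rot: [-0.015, 1.0, -0.001, 0.0]
ft_force: [-0.3, 0.1, 0.1]
grip_width: 0.0568
grip_force: 0.0
time: 40.57
position: [0.4375, -0.4003, 0.0114]
tool_rot: [-0.014, 1.0, 0.0, 0.0]
ft_force: [0.0, 0.6, 4.4]
grip_width: 0.0256
grip_force: 40.0
time: 41.15
position: [0.4382, -0.4013, 0.1688]
tool_rot: [-0.014, 1.0, -0.002, 0.001]
ft_force: [-0.3, 0.1, -1.1]
grip_width: 0.0256
grip_force: 40.0
[ 0.58031959 -0.00192305]
shift frac [-0.512  1.317  0.009] turn frac -0.006 (+/-0.5 alt) q6 -2.53
```

```bash
python3 -m handwheel '[[-0.04,0.09,0,0],[-0.08,0.2,0,0],[-0.12,0.31,0,0],[-0.16,0.42,0,-0.003],[-0.2,0.53,0,-0.006],[-0.24,0.63,0,-0.006],[-0.28,0.73,0,-0.006],[-0.32,0.83,0,-0.006],[-0.36,0.92,0,-0.006],[-0.38,0.97,0,-0.006],[-0.39,0.99,0,-0.006],[-0.39,0.99,0,-0.006]]'
python3 - <<'E'
from h import *
rel(.5803,-.0019,.165,93.8);rel(.5803,-.0019,.102,93.8)
E
```

```text
time: 42.15
position: [0.5452, -0.0984, 0.1652]
tool_rot: [-0.034, 0.999, 0.001, -0.002]
ft_force: [-0.4, -1.1, -0.5]
grip_width: 0.0256
grip_force: 40.0
shift frac [-0.139  0.313  0.001] turn frac 0.0004 (+/-0.5 alt) q6 -2.02
shift frac [-0.139  0.313  0.211] turn frac 0.0004 (+/-0.5 alt) q6 -2.02
```

```bash
python3 -m handwheel '[[-0.05,0.1,0,0],[-0.1,0.22,0,0],[-0.13,0.3,0,0],[-0.139,0.313,0,0],[-0.139,0.313,0,0],[-0.139,0.313,0.06,0],[-0.139,0.313,0.12,0],[-0.139,0.313,0.17,0],[-0.139,0.313,0.195,0],[-0.139,0.313,0.208,0],[-0.139,0.313,0.214,0],[-0.139,0.313,0.216,0],[-0.139,0.313,0.216,0]]'
python3 -m handwheel '[[0,0,0.004,0],[0,0,0.004,0],[0,0,0.004,0]]'
```

```text
time: 43.23
position: [0.5818, -0.0042, 0.1027]
tool_rot: [-0.033, 0.999, -0.0, 0.001]
ft_force: [-0.2, 0.6, -0.6]
grip_width: 0.0259
grip_force: 40.0
time: 43.48
position: [0.5816, -0.0036, 0.1014]
tool_rot: [-0.033, 0.999, -0.0, 0.0]
ft_force: [-0.1, -0.2, -0.9]
grip_width: 0.0255
grip_force: 40.0
```

```bash
python3 -m handwheel '[[0,0,0.004,0],[0,0,0.006,0],[0,0,0.006,0]]'
python3 -m handwheel '[[0,0,0,0],[0,0,0,0],[0,0,0,0],[0,0,0,0],[0,0,-0.05,0],[0,0,-0.15,0],[0,0,-0.27,0],[0,0,-0.4,0],[0,-0.1,-0.45,0],[0.1,-0.3,-0.45,0],[0.15,-0.5,-0.45,0],[0.2,-0.7,-0.45,0],[0.25,-0.85,-0.45,0],[0.3,-0.95,-0.45,0],[0.3,-0.95,-0.45,0],[0.3,-0.95,-0.45,0],[0.3,-0.95,-0.45,0],[0.3,-0.95,-0.45,0]]' 55 40
python3 - <<'E'
from h import *
c=save('top','t9')
for z in vision.outline_of('top','slat0')[:4]:
  r=rect(c,z['mask'],.108); d=np.r_[r[:2]/1e3-[.578,.033],0]; print(round(z['conf'],2),r,'spot xy',d@U,d@V)
for z in vision.outline_of('top','tub')[:1]: print(z['conf'],rect(c,z['mask'],.12))
for z in vision.outline_of('top','stamp0')[:6]: print(round(z['conf'],2),rect(c,z['mask'],.02))
s=save('scene','s9z')
a=cv2.resize(cv2.imread('pics/t9.png')[150:290,120:330],(420,280)); b=cv2.resize(cv2.imread('pics/s9z.png')[100:290,220:440],(700,600),interpolation=cv2.INTER_CUBIC)
b=b[:, :]; o=np.zeros((600,800,3),np.uint8); o[:260,:390]=cv2.resize(a,(390,260)); b=cv2.resize(b,(395,341)); o[:341,400:795]=b
z=cv2.resize(cv2.imread('pics/s9z.png')[140:290,230:390],(390,330),interpolation=cv2.INTER_CUBIC); o[265:595,:390]=z
cv2.imwrite('pics/final.png',o)
E
```

```text
time: 43.73
position: [0.5816, -0.0036, 0.1013]
tool_rot: [-0.033, 0.999, -0.0, 0.001]
ft_force: [-3.0, 0.2, 10.7]
grip_width: 0.0253
grip_force: 40.0
time: 45.23
position: [0.5098, -0.295, 0.2336]
tool_rot: [-0.032, 0.999, 0.001, -0.0]
ft_force: [-0.4, 0.3, 0.3]
grip_width: 0.048
grip_force: 0.0
0.94 [590.6  -3.9 242.   26.1   3.6] spot xy 0.010126791575719881 -0.03765392532501665
0.59 [575.2  71.9 268.1  26.3   3.7] spot xy -0.00021578938565764802 0.039000044037680745
0.93 [438.7 278.7 105.4  87.3   3.8]
0.73 [584.6 -35.6  60.2  22.6   1.3]
0.51 [586.5  47.8  28.7  19.8   1.7]
0.48 [584.3  20.9  17.2  16.9   1.6]
```

View pics/final.png

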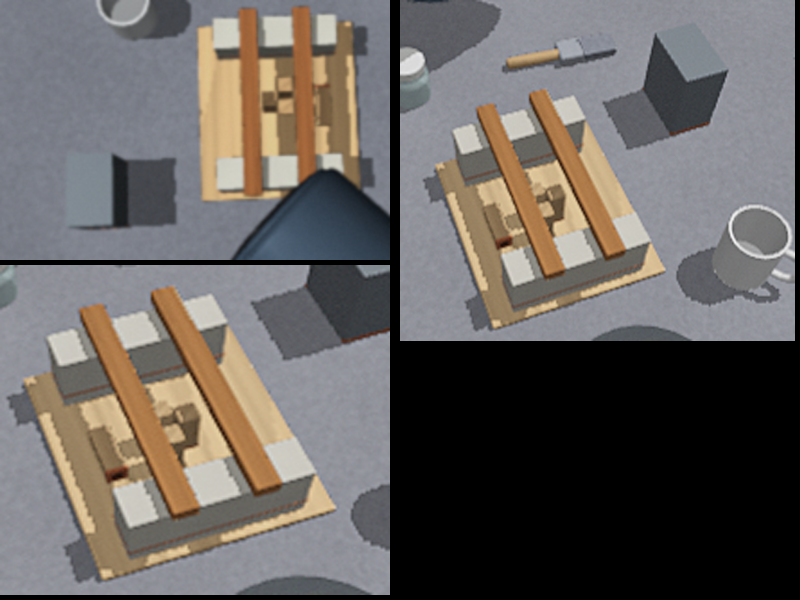

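The final picture shows both slats flat across the bricks, the stamps between them, and the tub mouth down on the bench left of the board.

```bash
python3 -c "
from rig import job
print(job.hand_in())"
```

```text
the job is handed in; nothing more can be done
None
```

The job is handed in, and no verdict came back: the last picture shows the three tub stamps and the one spilled stamp between the bricks, both slats flat and square across them, and the empty tub mouth down on the bench beside the board.

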